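Load the module carrier with filled modules and close its cover

ROBOT

A 6-joint arm with a two-finger parallel gripper is mounted at the origin on a cart in front of the work surface, level with it; the furniture and walls round the work are solid. World frame = base frame: x ahead of the robot, y to its left, z up, the work surface at z = 0. Lengths are in m, angles in rad, forces in N, time in s.
With the tool pointing down it reaches from about 0.3 to 0.775 m from the base axis. Payload 14.6 kg.
Tool frame: the origin (TCP) lies midway between the tips of the shut fingers; the grasp point (between the pads) lies 19 mm behind it; z points along the fingers, y is the line along which they close (so a half turn about z gives the same grasp; the last joint's range is limited). The gripper opens to 94 mm and grips with 3 to 60 N. Pads are 16 mm wide; open, the fingers measure 119 mm over their backs; the gripper's body (75 mm by 177 mm) begins 78 mm behind the grasp point.
Start: joints at [-1.409, 0.3, 1.521, -0, 1.321, -0.067], TCP at [0.125, -0.536, 0.205] pointing down, gripper open.
Joint ranges: [-3.03, 3.03], [-0.79, 2.21], [0.23, 2.52], [-1.04, 4.18], [0, 3.07], [-2.55, 2.55]. Speed limits (rad/s): [2.22, 2.22, 2.57, 3.14, 3.14, 3.14].

INTERFACE

Orientations are given as [roll, pitch, yaw] about the fixed x, y, z axes, in that order (R = Rz(yaw) Ry(pitch) Rx(roll)).
In Python, from station import ctrl gives the robot as it stands. The module is installed in compiled form; this text tells all that it offers.
- The arm moves only by the tool servo_tool, never from a script. Its argument "plan" is a list of rows, each a list of 7 numbers: the opening in per cent of the stroke, from 0 (shut) to 100 (fully open), then the shift along the tool's x, y, z in m, then the turn, a rotation vector about the tool's x, y, z in rad. A call has exactly 8 rows; each row shifts and turns the commanded pose from where the row before left it, along the tool's axes as they then stand; what a row does not reach is not made up. A row lasts 1/8 s, in which the tool goes at most 62.5 mm and 10.7 degrees, less where a joint would pass 70% of its speed; a pose out of reach is approached as far as the arm can. A call with a gripper value outside its range is refused whole. The fingers move at their own pace and stop on an object; "force" is the grip in N (left out, the last holds). Time passes only in rows, so rows that do not move let the fingers close, or fill a call up. It gives the time, the measured TCP pose, the force, the opening and the grip force at its end, in the units of the state.
- ctrl.get_obs(): the state, without advancing time (a new reading comes with each control period).
- ctrl.camera(name): name is "scene" or "top" or "wrist"; returns a dict with "pixels" (480x640x3 uint8, red, green, blue), "z_map" (480x640 float32, m along the optical axis (not along the pixel's ray), 0 where there is no reading), "mtx" (3x3 intrinsics, pixels), "pose" (4x4, takes a point from camera to world coordinates). Camera axes: x right, y up, looking along -z (the intrinsics and any distortion apply to the point x, -y, -z); pixel columns grow to the right and rows downward; lengths in m; the calibration is good to about 2 mm. A picture is of the moment at which its call begins.
- ctrl.hand_in(): hands the job in; it is judged then, once.
The state is a dict: "time_s": time; "qpos": joint angles; "joint_vel": joint speeds; "tau": joint torques, N m; "ee_pos": TCP position; "eef_rot": TCP orientation; "force": force on the tool from outside, world axes, zero at the start; "moment": the same for the moment, N m; "grip_width": finger opening in m; "grip_force": force on a finger pad.
Only numpy, scipy, OpenCV 4.12 (cv2) and the standard library are available. Lean on these libraries where they do the work, as an engineer would, in place of code of your own. Each camera call takes 0.05 s, during which the arm holds its last target. There are 200 camera calls.

TASK

Some of these identical-looking control modules are filled with resin and heavy, the others are empty shells: lift each one to feel which it is, and stand the empty ones upright in the yellow bin. Slide every filled module along a guide bay of the carrier, one to a bay, fully home until the spring catch clicks out behind it. When every module is put away, gently lower the carrier's cover until it is fully closed, and leave the relay and the label roll where they are.

Things in the scene. Friction and masses are not known exactly. Their poses are not given: they have to be found in the camera images.
- module_a: Control module: flat grey housing 76 x 42 x 24 mm (its x, y, z) with a grip fin 56 mm long, 12 mm thick, 30 mm tall along its middle, in line with x; 54 mm high in all. Both ends are alike: it may go in either way round. Origin: centre of its underside, z up. May be absent (then it has no pose).
- module_b: Another module, outwardly identical to module_a; filled or empty must be felt; may be absent. Of all modules, those filled with resin weigh 0.38 to 0.52 kg, the empty shells 0.11 to 0.15 kg; four or five modules are present, of which two or three are filled.
- module_c: Another module, outwardly identical to module_a; filled or empty must be felt; may be absent. 
- module_d: Another module, outwardly identical to module_a; filled or empty must be felt; may be absent. 
- module_e: Another module, outwardly identical to module_a; filled or empty must be felt; may be absent. 
- carrier: Fixed aluminium module carrier, 160 x 206 mm. Origin: centre of its underside; its x points from the open front (robot side, x = -80 mm) to the closed back, the way modules are pushed in. Floor 6 mm thick; side walls 64 mm high at y = +-98 to +-103 mm. Three black guide bays run along x at y = +56, 0, -56 mm; a block stops the module's leading end at x = +55 mm.
- bay_0 (a point): Where a fully home module's origin lies in the left bay: carrier x = +15.5, y = +56 mm, on the floor, 6 mm up (1.5 mm play along x); axes as the carrier's. The bay: guide walls 45 mm apart, 36 mm high; flares at the mouth from carrier x = -76 to -52 mm, 51 mm apart at the front.
- bay_1 (a point): The same point of the middle bay (carrier y = 0). In every bay, from carrier x = -17 to +55 mm, lips at z = 32 to 36 mm overhang the housing's edges and leave 36 mm free for the fin: a module cannot be lowered in, only slid along +x on the floor from the front, with the fingers kept above 36 mm.
- bay_2 (a point): The same point of the right bay (carrier y = -56 mm).
- catch_0 (a joint): Left bay's spring catch: a steel tooth at the bay's +y side, at carrier x = -48 to -24 mm, 6.5 mm into the bay, its ramp towards the mouth. 0 = sprung out; a module's edge pushes it aside to about 0.12 rad (5 to 12 N of push) and it clicks back below 0.03 behind the tail of a module that is fully home.
- catch_1 (a joint): The same catch of the middle bay.
- catch_2 (a joint): The same catch of the right bay.
- lid (a joint): Angle of the carrier's cover, a grey plate 161 x 206 x 5 mm hinged on the carrier's back top edge. 0 = closed on the side walls (top 70 mm above the worktop), pi/2 = upright; starts leaning back at 1.58 to 1.75 rad (limit 1.85). Stiff hinge (0.3 N m): it stays at any angle; 1 to 4 N at its free edge move it.
- lid_hinge (a point): Middle of the cover's hinge line (along the carrier's y), on the carrier at its x = +80 mm, 64.5 mm up; axes as the carrier's.
- lid_tab (a point): Outer end of the black pull tab (24 x 50 x 6 mm) at the cover's free edge, 182 mm from the hinge line and 60 mm to the right (carrier -y) of its middle.
- bin: Fixed open yellow plastic bin for empty shells, 120 x 170 x 40 mm (x, y, z), walls and floor 4 mm. Origin: centre of its underside. A tall test board of the room stands behind it, from about 0.73 m ahead of the robot's base.
- relay: Bystander: small black relay, 28 x 28 x 40 mm, standing behind the modules. Origin: centre of its underside. Behind it, towards the carrier's side, a tall fixture of the room overhangs (up to 0.27 m high, from 0.61 m ahead of the robot's base, y = -0.12 to +0.03 m): keep the gripper clear.
- label_roll: Bystander: white label roll, 61 mm across, 26 mm high. Origin: centre of its underside.

How it is judged:
On the way, in this order (a step that is already met when the one before it is completed fails the run):
1. every module is put away: the filled (over 2.5 N on the carrier) home in a bay with the catch sprung out behind, the empty (under 2.5 N on the bin) upright in the bin ((((x of module_a in the frame of bay_0 between -0.005 and 0.005 m and y of module_a in the frame of bay_0 between -0.004 and 0.004 m and z of module_a in the frame of bay_0 below 0.004 m and value of joint catch_0 below 0.03 rad and contact force between module_a and carrier above 2.5 N) or (x of module_a in the frame of bay_1 between -0.005 and 0.005 m and y of module_a in the frame of bay_1 between -0.004 and 0.004 m and z of module_a in the frame of bay_1 below 0.004 m and value of joint catch_1 below 0.03 rad and contact force between module_a and carrier above 2.5 N) or (x of module_a in the frame of bay_2 between -0.005 and 0.005 m and y of module_a in the frame of bay_2 between -0.004 and 0.004 m and z of module_a in the frame of bay_2 below 0.004 m and value of joint catch_2 below 0.03 rad and contact force between module_a and carrier above 2.5 N)) or (x of module_a in the frame of bin between -0.055 and 0.055 m and y of module_a in the frame of bin between -0.08 and 0.08 m and z of module_a in the frame of bin below 0.015 m and angle between module_a's own z axis and vertical below 0.15 rad and contact force between module_a and bin below 2.5 N)) and (((x of module_b in the frame of bay_0 between -0.005 and 0.005 m and y of module_b in the frame of bay_0 between -0.004 and 0.004 m and z of module_b in the frame of bay_0 below 0.004 m and value of joint catch_0 below 0.03 rad and contact force between module_b and carrier above 2.5 N) or (x of module_b in the frame of bay_1 between -0.005 and 0.005 m and y of module_b in the frame of bay_1 between -0.004 and 0.004 m and z of module_b in the frame of bay_1 below 0.004 m and value of joint catch_1 below 0.03 rad and contact force between module_b and carrier above 2.5 N) or (x of module_b in the frame of bay_2 between -0.005 and 0.005 m and y of module_b in the frame of bay_2 between -0.004 and 0.004 m and z of module_b in the frame of bay_2 below 0.004 m and value of joint catch_2 below 0.03 rad and contact force between module_b and carrier above 2.5 N)) or (x of module_b in the frame of bin between -0.055 and 0.055 m and y of module_b in the frame of bin between -0.08 and 0.08 m and z of module_b in the frame of bin below 0.015 m and angle between module_b's own z axis and vertical below 0.15 rad and contact force between module_b and bin below 2.5 N)) and (((x of module_c in the frame of bay_0 between -0.005 and 0.005 m and y of module_c in the frame of bay_0 between -0.004 and 0.004 m and z of module_c in the frame of bay_0 below 0.004 m and value of joint catch_0 below 0.03 rad and contact force between module_c and carrier above 2.5 N) or (x of module_c in the frame of bay_1 between -0.005 and 0.005 m and y of module_c in the frame of bay_1 between -0.004 and 0.004 m and z of module_c in the frame of bay_1 below 0.004 m and value of joint catch_1 below 0.03 rad and contact force between module_c and carrier above 2.5 N) or (x of module_c in the frame of bay_2 between -0.005 and 0.005 m and y of module_c in the frame of bay_2 between -0.004 and 0.004 m and z of module_c in the frame of bay_2 below 0.004 m and value of joint catch_2 below 0.03 rad and contact force between module_c and carrier above 2.5 N)) or (x of module_c in the frame of bin between -0.055 and 0.055 m and y of module_c in the frame of bin between -0.08 and 0.08 m and z of module_c in the frame of bin below 0.015 m and angle between module_c's own z axis and vertical below 0.15 rad and contact force between module_c and bin below 2.5 N)) and (((x of module_d in the frame of bay_0 between -0.005 and 0.005 m and y of module_d in the frame of bay_0 between -0.004 and 0.004 m and z of module_d in the frame of bay_0 below 0.004 m and value of joint catch_0 below 0.03 rad and contact force between module_d and carrier above 2.5 N) or (x of module_d in the frame of bay_1 between -0.005 and 0.005 m and y of module_d in the frame of bay_1 between -0.004 and 0.004 m and z of module_d in the frame of bay_1 below 0.004 m and value of joint catch_1 below 0.03 rad and contact force between module_d and carrier above 2.5 N) or (x of module_d in the frame of bay_2 between -0.005 and 0.005 m and y of module_d in the frame of bay_2 between -0.004 and 0.004 m and z of module_d in the frame of bay_2 below 0.004 m and value of joint catch_2 below 0.03 rad and contact force between module_d and carrier above 2.5 N)) or (x of module_d in the frame of bin between -0.055 and 0.055 m and y of module_d in the frame of bin between -0.08 and 0.08 m and z of module_d in the frame of bin below 0.015 m and angle between module_d's own z axis and vertical below 0.15 rad and contact force between module_d and bin below 2.5 N)) and (((x of module_e in the frame of bay_0 between -0.005 and 0.005 m and y of module_e in the frame of bay_0 between -0.004 and 0.004 m and z of module_e in the frame of bay_0 below 0.004 m and value of joint catch_0 below 0.03 rad and contact force between module_e and carrier above 2.5 N) or (x of module_e in the frame of bay_1 between -0.005 and 0.005 m and y of module_e in the frame of bay_1 between -0.004 and 0.004 m and z of module_e in the frame of bay_1 below 0.004 m and value of joint catch_1 below 0.03 rad and contact force between module_e and carrier above 2.5 N) or (x of module_e in the frame of bay_2 between -0.005 and 0.005 m and y of module_e in the frame of bay_2 between -0.004 and 0.004 m and z of module_e in the frame of bay_2 below 0.004 m and value of joint catch_2 below 0.03 rad and contact force between module_e and carrier above 2.5 N)) or (x of module_e in the frame of bin between -0.055 and 0.055 m and y of module_e in the frame of bin between -0.08 and 0.08 m and z of module_e in the frame of bin below 0.015 m and angle between module_e's own z axis and vertical below 0.15 rad and contact force between module_e and bin below 2.5 N))), for 0.2 s.
2. the cover is closed (value of joint lid below 0.06 rad), for 0.2 s.
At the end, for the whole second after the job is handed in: Each filled module is within 5 mm along and 4 mm across of a bay's home point, under 4 mm up, that catch below 0.03 rad; each empty one upright (0.15 rad) on the bin floor, centre within 55 mm (x) and 80 mm (y) of the bin's; cover below 0.06 rad; all at rest (all of step 1 and value of joint lid below 0.06 rad and linear speed of each of module_a, module_b, module_c, module_d, module_e below 0.03 m/s); the robot touches nothing.
It fails at once if the cover is slammed (closing faster than 2.5 rad/s) (velocity of joint lid below -2.5 rad/s).
It fails at once if the relay is moved more than 3 cm (distance of relay from where it was at the start of the episode above 0.03 m).
It fails at once if the label_roll is moved more than 3 cm (distance of label_roll from where it was at the start of the episode above 0.03 m).
Of module_a, module_b, module_c, module_d, module_e only 4 to 5 are there at a start; the rules pass over those that are not, and their reading is None.
At some moment in a run one of module_a, module_b, module_c, module_d, module_e may be knocked a few centimetres aside while the robot is not near it.
It also fails if it takes over 200 s, if anything falls off the work surface, if the arm or the gripper's body presses on something with over 40 N, if the wrist force passes 120 N, or if a joint passes its speed limit or range.

## Working session

There is one attempt and no reset: what is moved stays moved. The work goes in short steps, Python scripts to look and compute and a tool call to move; the robot and the scene stay as the last step left them, time stands still between calls to the robot, and variables do not carry over. Pictures are saved under pics/ and viewed, at most 14 in all, crops included, and the job is handed in when it is done.

Besides the shell and the picture viewer there is one more tool, called as a command line: name --pt "numbers of a row" for each row, then --argument value for the rest. servo_tool: Moves the arm, as the interface text tells. Its arguments: {"type":"object","properties":{"plan":{"type":"array","items":{"type":"array","items":{"type":"number"}}},"force":{"type":"number"}},"required":["plan"]}

```bash
mkdir -p pics; cat > h.py <<'E'
import numpy as np, cv2
from station import ctrl
def cloud(c):
    z=c["z_map"]; K=c["mtx"]; v,u=np.mgrid[0:480,0:640]
    p=np.stack([(u-K[0,2])/K[0,0]*z, -(v-K[1,2])/K[1,1]*z, -z],-1)
    T=np.array(c["pose"]); w=p@T[:3,:3].T+T[:3,3]; w[z==0]=np.nan
    return w
def save(c,n): cv2.imwrite(f"pics/{n}.png",c["pixels"][:,:,::-1])
E
python3 - <<'E'
from h import *
for n in ("top","scene"):
    c=ctrl.camera(n); save(c,n+"0"); np.savez(n+"0.npz",**{k:np.array(c[k]) for k in c if k!='name'})
    print(n,list(c),np.round(c["pose"],3).tolist(),np.round(c["mtx"],1).tolist())
print(ctrl.get_obs())
E
```

```text
top ['pixels', 'z_map', 'mtx', 'pose'] [[-0.013, 0.98, -0.198, 0.275], [-1.0, -0.014, -0.002, -0.007], [-0.005, 0.198, 0.98, 1.274], [0.0, 0.0, 0.0, 1.0]] [[534.8, 0.0, 316.2], [0.0, 534.8, 234.8], [0.0, 0.0, 1.0]]
scene ['pixels', 'z_map', 'mtx', 'pose'] [[-0.803, 0.329, -0.498, -0.047], [-0.596, -0.41, 0.69, 0.777], [0.023, 0.85, 0.526, 0.642], [0.0, 0.0, 0.0, 1.0]] [[548.1, 0.0, 318.3], [0.0, 548.1, 237.2], [0.0, 0.0, 1.0]]
{'time_s': 0.1, 'qpos': array([-1.40861957e+00,  3.00441291e-01,  1.52150621e+00, -9.47239869e-06,
        1.32070114e+00, -6.66124598e-02]), 'joint_vel': array([ 0.00126232, -0.00106684, -0.0005497 , -0.00099539,  0.0008289 ,
       -0.00028559]), 'tau': array([ 1.61716707e-03, -5.32642078e+01, -3.53283978e+01,  7.09319534e-02,
        2.34729942e-02, -6.07799234e-05]), 'ee_pos': array([ 0.12468971, -0.53544159,  0.20493435]), 'eef_rot': array([-3.14053841e+00, -6.11344540e-05,  2.28791534e-01]), 'force': array([-0.05505418, -0.23791309, -0.16433031]), 'moment': array([-0.01159991, -0.02461632, -0.02215988]), 'grip_force': 0.0, 'grip_width': 0.09400829754856388}
```

View pics/top0.png

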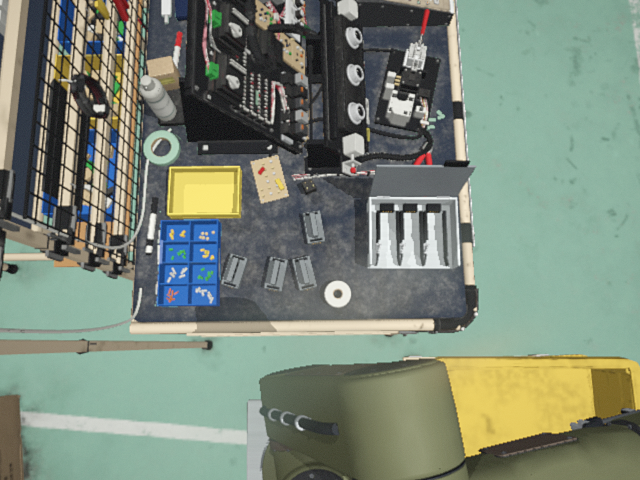

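View pics/scene0.png

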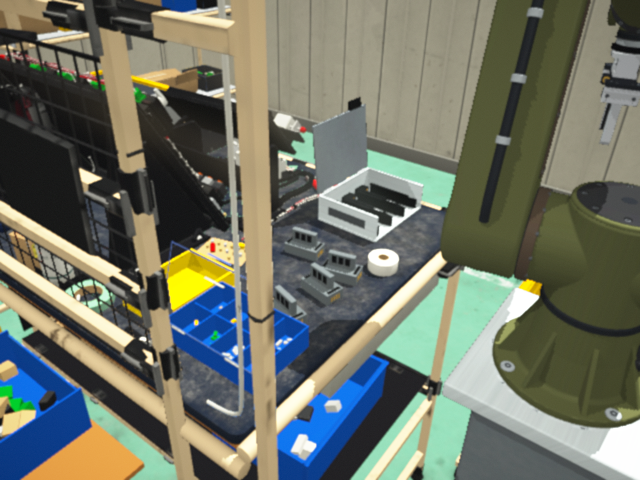

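The top view shows four modules, at about (234,271), (277,273), (304,273) and (314,227). The bin is at (205,192), the carrier at (413,232), the label roll at (337,293) and the relay at about (309,186). Next I'll measure them.

```bash
python3 - <<'E'
from h import *
c=dict(np.load("top0.npz")); w=cloud(c)
# modules: fin tops
sub=np.zeros((480,640),bool); sub[205:295,222:330]=1
z=w[...,2]
m=(sub&(z>0.044)&(z<0.065)).astype(np.uint8)
m2=(sub&(z>0.015)&(z<0.065)).astype(np.uint8)
for mm in (m,m2):
    n,l,s,ce=cv2.connectedComponentsWithStats(mm)
    for i in range(1,n):
        if s[i,4]<40: continue
        P=w[l==i]; r=cv2.minAreaRect((P[:,:2]*1000).astype(np.float32))
        print(s[i],np.round(P.mean(0),4),"rect",np.round(r,1) if 0 else r, "zmax",np.round(np.percentile(P[:,2],95),4))
def info(n,sub,zl,zh):
    k=np.zeros((480,640),bool); k[sub]=1; k&=(z>zl)&(z<zh); P=w[k]
    print(n,k.sum(),P.mean(0).round(4),cv2.minAreaRect((P[:,:2]*1000).astype(np.float32)),np.percentile(P[:,2],[5,95]).round(3))
info("bin",np.s_[160:222,162:246],0.034,0.046)
info("relay",np.s_[175:200,298:320],0.03,0.05)
info("roll",np.s_[275:312,318:358],0.018,0.035)
info("carrierwalls",np.s_[190:285,360:470],0.058,0.07)
info("guides",np.s_[190:285,360:470],0.030,0.042)
info("lid",np.s_[160:200,360:480],0.08,0.35)
print("table z",np.nanmedian(z[300:312,240:310]))
E
```

```text
[310 212   8  25 130] [0.5471 0.0019 0.0541] rect ((547.77294921875, 1.801091194152832), (56.3083610534668, 12.82249641418457), 8.582454681396484) zmax 0.0584
[226 257  13  25 144] [0.4433 0.1902 0.0535] rect ((444.0533752441406, 190.29258728027344), (12.827552795410156, 55.93497085571289), 72.03054809570312) zmax 0.0579
[299 259  11  25 131] [0.4365 0.0251 0.0541] rect ((436.8016662597656, 25.19103240966797), (55.046546936035156, 12.319668769836426), 13.393013954162598) zmax 0.058
[270 260  10  25 142] [0.4358 0.0922 0.0536] rect ((436.18084716796875, 92.77751159667969), (13.17491626739502, 55.389949798583984), 77.96915435791016) zmax 0.058
[222 205  19  12  98] [0.5823 0.1952 0.0314] rect ((581.74267578125, 195.60986328125), (22.29021644592285, 50.705055236816406), 31.941713333129883) zmax 0.0427
[303 210  22  34 555] [0.5452 0.0016 0.0315] rect ((547.8548583984375, 1.674856185913086), (76.91007232666016, 41.892433166503906), 8.72723388671875) zmax 0.0564
[222 253  26  36 591] [0.4425 0.1887 0.0319] rect ((444.19805908203125, 190.52064514160156), (42.810142517089844, 76.04281616210
[... 763 characters left out ...]
, 26.74721336364746), 23.947860717773438) [0.03  0.036]
roll 480 [ 0.3866 -0.052   0.0267] ((386.5159912109375, -51.80451965332031), (58.46782302856445, 58.782737731933594), 88.94171905517578) [0.023 0.031]
carrierwalls 592 [ 0.5629 -0.2372  0.0639] ((529.36669921875, -230.18743896484375), (206.90553283691406, 162.21507263183594), 88.74942779541016) [0.059 0.068]
guides 1219 [ 0.5404 -0.235   0.0354] ((526.467529296875, -227.96426391601562), (205.05531311035156, 157.12953186035156), 88.74700927734375) [0.031 0.04 ]
lid 2909 [ 0.6202 -0.2334  0.1644] ((622.9134521484375, -214.94488525390625), (238.8500518798828, 45.4406852722168), 82.29823303222656) [0.089 0.229]
table z 0.0005642199587897467
```

```bash
cat > go.py <<'E'
# usage: go.py x y z yaw_deg nrows [nrows_before_rest]  -> rows (tool axes) from the measured pose
import sys; from h import *
o=ctrl.get_obs(); x,y,z,yd,n=map(float,sys.argv[1:6]); n=int(n)
p=o["ee_pos"]; yaw=o["eef_rot"][2]
d=(np.array([x,y,z])-p)/n; da=(np.radians(yd)-yaw)/n
print("at",p.round(4),np.degrees(yaw).round(2),"t",round(o["time_s"],1),"F",o["force"].round(2),"w",round(o["grip_width"],4))
for k in range(n):
    a=yaw+k*da; c,s=np.cos(a),np.sin(a)
    print([round(float(v),4) for v in (c*d[0]+s*d[1], s*d[0]-c*d[1], -d[2])],"rz",round(-da,4))
E
python3 go.py 0.40 -0.23 0.30 0 8
```

```text
at [ 0.1247 -0.5354  0.2049] 13.11 t 0.1 F [-0.06 -0.24 -0.16] w 0.094
[0.0422, -0.0294, -0.0119] rz 0.0286
[0.0413, -0.0306, -0.0119] rz 0.0286
[0.0404, -0.0317, -0.0119] rz 0.0286
[0.0395, -0.0329, -0.0119] rz 0.0286
[0.0385, -0.034, -0.0119] rz 0.0286
[0.0376, -0.0351, -0.0119] rz 0.0286
[0.0365, -0.0362, -0.0119] rz 0.0286
[0.0355, -0.0372, -0.0119] rz 0.0286
```

servo_tool --pt "45 0.042 -0.029 -0.012 0 0 0.0286" --pt "45 0.041 -0.031 -0.012 0 0 0.0286" --pt "45 0.04 -0.032 -0.012 0 0 0.0286" --pt "45 0.04 -0.033 -0.012 0 0 0.0286" --pt "45 0.0385 -0.034 -0.012 0 0 0.0286" --pt "45 0.0375 -0.035 -0.012 0 0 0.0286" --pt "45 0.0365 -0.036 -0.012 0 0 0.0286" --pt "45 0.0355 -0.037 -0.012 0 0 0.0286" --force 35

```text
time_s: 1.1
ee_pos: [0.4003, -0.2289, 0.3017]
eef_rot: [-3.141, 0.0, -0.001]
force: [0.6, -1.2, 0.5]
grip_width: 0.0422
grip_force: 0.0
```

```bash
python3 - <<'E'
from h import *
c=ctrl.camera("wrist"); save(c,"w1"); np.savez("w1.npz",**{k:np.array(c[k]) for k in c})
print(ctrl.get_obs()["ee_pos"],np.round(c["pose"],3).tolist(),np.round(c["mtx"],1).tolist())
E
```

```text
[ 0.40322104 -0.22563664  0.30315831] [[-0.002, 0.957, 0.29, 0.485], [-1.0, -0.002, -0.0, -0.229], [0.0, -0.29, 0.957, 0.481], [0.0, 0.0, 0.0, 1.0]] [[372.6, 0.0, 315.9], [0.0, 372.6, 244.7], [0.0, 0.0, 1.0]]
```

View pics/w1.png

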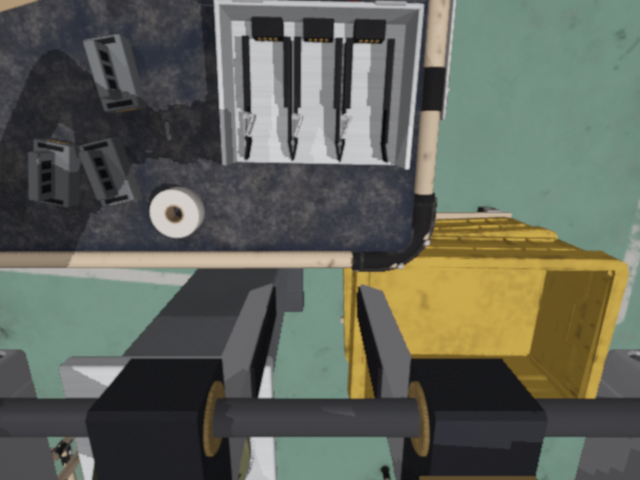

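The wrist view shows the carrier from above, with its walls at columns 218-420, rows 0-165. The bay mouths are at the bottom near (270,150), (320,150) and (365,150). Three modules and the label roll are to the left.

```bash
python3 - <<'E'
from h import *
for name,(r0,r1,c0,c1) in (("w1",(0,175,205,432)),("top0",(190,285,360,470))):
    c=dict(np.load(name+".npz")); w=cloud(c); k=np.zeros((480,640),bool); k[r0:r1,c0:c1]=1
    P=w[k]; P=P[~np.isnan(P[:,0])]
    W=P[(P[:,2]>.058)&(P[:,2]<.069)]; G=P[(P[:,2]>.032)&(P[:,2]<.040)]
    F=P[(P[:,2]>.0)&(P[:,2]<.012)]
    print(name,"wall rect",cv2.minAreaRect((W[:,:2]*1000).astype(np.float32)), np.median(W[:,2]), "guide rect",cv2.minAreaRect((G[:,:2]*1000).astype(np.float32)),np.median(G[:,2]))
    # left/right walls line fits
    for lo,hi in ((-.15,-.10),(-.36,-.31)):
        S=W[(W[:,1]>lo)&(W[:,1]<hi)&(W[:,0]<.59)]; print("wall",len(S),np.polyfit(S[:,0]-.53,S[:,1],1).round(4),S[:,0].min().round(4), S[:,0].max().round(4))
    # guide profile across y, in slabs of x
    for x0 in (.462,.48,.50,.52,.55,.57):
        S=G[abs(G[:,0]-x0)<.006]; ys=np.sort(S[:,1])
        if len(ys)<3: continue
        cut=np.where(np.diff(ys)>.008)[0]; sg=np.split(ys,cut+1)
        print(x0,[(round(a.min(),4),round(a.max(),4)) for a in sg])
c=dict(np.load("w1.npz")); w=cloud(c); z=w[...,2]
sub=np.zeros((480,640),bool); sub[20:215,20:142]=1
n,l,s,ce=cv2.connectedComponentsWithStats((sub&(z>.044)&(z<.062)).astype(np.uint8))
for i in range(1,n):
    if s[i,4]>60:
        P=w[l==i]; print(s[i],cv2.minAreaRect((P[:,:2]*1000).astype(np.float32)),np.median(P[:,2]))
E
```

```text
w1 wall rect ((528.7794189453125, -229.74403381347656), (206.25765991210938, 160.70889282226562), 88.68899536132812) 0.06325334273186478 guide rect ((525.7294921875, -229.88546752929688), (197.36447143554688, 155.1996612548828), 88.71534729003906) 0.03545946969987504
wall 811 [-0.0225 -0.13  ] 0.4507 0.5899
wall 842 [-0.0223 -0.3297] 0.4462 0.5898
0.462 [(np.float64(-0.3266), np.float64(-0.3261)), (np.float64(-0.3112), np.float64(-0.3083)), (np.float64(-0.2595), np.float64(-0.2524)), (np.float64(-0.2047), np.float64(-0.1976)), (np.float64(-0.1477), np.float64(-0.1447)), (np.float64(-0.1306), np.float64(-0.1299))]
0.48 [(np.float64(-0.3269), np.float64(-0.3263)), (np.float64(-0.311), np.float64(-0.3071)), (np.float64(-0.2614), np.float64(-0.2511)), (np.float64(-0.2062), np.float64(-0.1958)), (np.float64(-0.1504), np.float64(-0.1462)), (np.float64(-0.131), np.float64(-0.1303))]
0.5 [(np.float64(-0.3274), np.float64(-0.3269)), (np.float64(-0.3118), np.float64(-0.3074)), (np.float64(-0.2618), np.float64(-0.2517)), (np.float64(-0.1998), np.float64(-0.1962)), (np.float64(-0.1316), np.float
[... 2377 characters left out ...]
32)), (np.float64(-0.1554), np.float64(-0.148))]
0.57 [(np.float64(-0.3296), np.float64(-0.3282)), (np.float64(-0.3135), np.float64(-0.3058)), (np.float64(-0.2682), np.float64(-0.2485)), (np.float64(-0.2112), np.float64(-0.1939)), (np.float64(-0.1564), np.float64(-0.149))]
[ 83  40  30  59 881] ((548.2308349609375, 0.9628562927246094), (55.54961013793945, 13.575216293334961), 7.971444129943848) 0.05294892918071564
[ 28 151  17  50 774] ((436.6025695800781, 91.93062591552734), (13.802091598510742, 56.36420822143555), 76.4755859375) 0.0527983005199556
[ 78 150  32  50 730] ((437.5635986328125, 24.848304748535156), (55.70758819580078, 13.866253852844238), 14.287724494934082) 0.05288054616978244
```

```bash
python3 go.py 0.437 0.025 0.10 14 7
```

```text
at [ 0.4032 -0.2256  0.3032] 0.01 t 1.1 F [1.85 1.27 1.11] w 0.0419
[0.0048, -0.0358, 0.029] rz -0.0349
[0.0061, -0.0356, 0.029] rz -0.0349
[0.0073, -0.0354, 0.029] rz -0.0349
[0.0085, -0.0351, 0.029] rz -0.0349
[0.0098, -0.0348, 0.029] rz -0.0349
[0.011, -0.0344, 0.029] rz -0.0349
[0.0122, -0.034, 0.029] rz -0.0349
```

servo_tool --pt "45 0.005 -0.036 0.029 0 0 -0.035" --pt "45 0.006 -0.0355 0.029 0 0 -0.035" --pt "45 0.0075 -0.0355 0.029 0 0 -0.035" --pt "45 0.0085 -0.035 0.029 0 0 -0.035" --pt "45 0.01 -0.035 0.029 0 0 -0.035" --pt "45 0.011 -0.0345 0.029 0 0 -0.035" --pt "45 0.012 -0.034 0.029 0 0 -0.035" --pt "45 0 0 0 0 0 0"

```text
time_s: 2.15
ee_pos: [0.4323, 0.0222, 0.0967]
eef_rot: [-3.14, 0.004, 0.248]
force: [-0.7, -0.7, 0.3]
grip_width: 0.0422
grip_force: 0.0
```

```bash
python3 go.py 0.437 0.025 0.034 14 3
```

```text
at [0.4323 0.0222 0.0967] 14.21 t 2.1 F [-0.72 -0.66  0.31] w 0.0422
[0.0017, -0.0005, 0.0209] rz 0.0012
[0.0017, -0.0005, 0.0209] rz 0.0012
[0.0017, -0.0005, 0.0209] rz 0.0012
```

servo_tool --pt "45 0.0017 -0.0005 0.021 0 0 0" --pt "45 0.0017 -0.0005 0.021 0 0 0" --pt "45 0.0017 -0.0005 0.021 0 0 0" --pt "45 0 0 0 0 0 0" --pt "45 0 0 0 0 0 0" --pt "0 0 0 0 0 0 0" --pt "0 0 0 0 0 0 0" --pt "0 0 0 0 0 0 0" --force 35

```text
time_s: 3.15
ee_pos: [0.4381, 0.0234, 0.0357]
eef_rot: [3.142, -0.0, 0.245]
force: [-0.6, 4.4, 4.0]
grip_width: 0.016
grip_force: 2.5
```

servo_tool --pt "0 0 0 0 0 0 0" --pt "0 0 0 -0.02 0 0 0" --pt "0 0 0 -0.03 0 0 0" --pt "0 0 0 -0.03 0 0 0" --pt "0 0 0 0 0 0 0" --pt "0 0 0 0 0 0 0" --pt "0 0 0 0 0 0 0" --pt "0 0 0 0 0 0 0"

```text
time_s: 4.15
ee_pos: [0.4377, 0.0234, 0.1146]
eef_rot: [-3.141, 0.001, 0.245]
force: [-0.6, -0.7, -5.7]
grip_width: 0.0119
grip_force: 35.0
```

```bash
python3 go.py 0.4 0.0 0.114 -1.3 4 ; python3 -c "
from h import *
print(ctrl.get_obs()['grip_force'])"
```

```text
at [0.4377 0.0234 0.1146] 14.04 t 4.2 F [-0.6  -0.74 -5.68] w 0.0119
[-0.0106, 0.0034, 0.0002] rz 0.0669
[-0.0103, 0.0041, 0.0002] rz 0.0669
[-0.01, 0.0048, 0.0002] rz 0.0669
[-0.0097, 0.0054, 0.0002] rz 0.0669
34.96939301490784
```

M3 reads about 5.7 N on the wrist, so it's filled. It goes to bay_0.

```bash
python3 go.py 0.4063 -0.1711 0.10 -1.3 6
```

```text
at [0.4377 0.0234 0.1146] 14.04 t 4.2 F [-0.6  -0.74 -5.68] w 0.0119
[-0.0129, 0.0302, 0.0024] rz 0.0446
[-0.0116, 0.0307, 0.0024] rz 0.0446
[-0.0102, 0.0312, 0.0024] rz 0.0446
[-0.0088, 0.0316, 0.0024] rz 0.0446
[-0.0074, 0.032, 0.0024] rz 0.0446
[-0.0059, 0.0323, 0.0024] rz 0.0446
```

servo_tool --pt "0 -0.013 0.03 0.0025 0 0 0.0446" --pt "0 -0.0115 0.0305 0.0025 0 0 0.0446" --pt "0 -0.01 0.031 0.0025 0 0 0.0446" --pt "0 -0.009 0.0315 0.0025 0 0 0.0446" --pt "0 -0.0075 0.032 0.0025 0 0 0.0446" --pt "0 -0.006 0.0325 0.0025 0 0 0.0446" --pt "0 0 0 0 0 0 0" --pt "0 0 0 0 0 0 0"

```text
time_s: 5.15
ee_pos: [0.4063, -0.1702, 0.1002]
eef_rot: [-3.141, 0.001, -0.022]
force: [0.2, 0.1, -5.4]
grip_width: 0.0119
grip_force: 35.0
```

```bash
python3 go.py 0.4063 -0.1711 0.042 -1.3 3
```

```text
at [ 0.4063 -0.1702  0.1002] -1.28 t 5.2 F [ 0.25  0.13 -5.44] w 0.0119
[0.0, 0.0003, 0.0194] rz 0.0001
[0.0, 0.0003, 0.0194] rz 0.0001
[0.0, 0.0003, 0.0194] rz 0.0001
```

servo_tool --pt "0 0 0.0003 0.0195 0 0 0" --pt "0 0 0.0003 0.0195 0 0 0" --pt "0 0 0.0003 0.0195 0 0 0" --pt "0 0 0 0 0 0 0" --pt "0 0.016 0 0 0 0 0" --pt "0 0.016 0 0 0 0 0" --pt "0 0.016 0 0 0 0 0" --pt "0 0.016 0 0 0 0 0"

```text
time_s: 6.15
ee_pos: [0.471, -0.1727, 0.0429]
eef_rot: [3.141, -0.0, -0.022]
force: [-1.8, -2.8, -4.8]
grip_width: 0.0117
grip_force: 35.0
```

servo_tool --pt "0 0.012 0 0 0 0 0" --pt "0 0.012 0 0 0 0 0" --pt "0 0.012 0 0 0 0 0" --pt "0 0.012 0 0 0 0 0" --pt "0 0.012 0 0 0 0 0" --pt "0 0.01 0 0 0 0 0" --pt "0 0.005 0 0 0 0 0" --pt "0 0 0 0 0 0 0"

```text
time_s: 7.15
ee_pos: [0.5456, -0.1744, 0.0418]
eef_rot: [-3.141, -0.0, -0.023]
force: [-0.4, 0.2, -4.9]
grip_width: 0.0117
grip_force: 35.0
```

```bash
python3 go.py 0.547 -0.1743 0.042 -1.3 1
```

```text
at [ 0.5456 -0.1744  0.0418] -1.29 t 7.2 F [-0.45  0.16 -4.92] w 0.0117
[0.0014, -0.0001, -0.0002] rz 0.0001
```

servo_tool --pt "0 0.001 0 0 0 0 0" --pt "0 0.001 0 0 0 0 0" --pt "0 0.0005 0 0 0 0 0" --pt "0 0 0 0 0 0 0" --pt "0 0 0 0 0 0 0" --pt "0 0 0 0 0 0 0" --pt "0 0 0 0 0 0 0" --pt "0 0 0 0 0 0 0"

```text
time_s: 8.15
ee_pos: [0.5465, -0.1746, 0.0419]
eef_rot: [-3.141, 0.003, -0.023]
force: [-10.4, 1.0, 1.2]
grip_width: 0.0118
grip_force: 35.0
```

servo_tool --pt "35 0 0 0 0 0 0" --pt "35 0 0 0 0 0 0" --pt "35 0 0 0 0 0 0" --pt "35 0 0 -0.02 0 0 0" --pt "35 -0.01 0 -0.03 0 0 0" --pt "45 -0.02 0 -0.04 0 0 0" --pt "45 -0.04 0 -0.04 0 0 0" --pt "45 -0.04 0 -0.04 0 0 0"

```text
time_s: 9.15
ee_pos: [0.4367, -0.1721, 0.2132]
eef_rot: [3.141, -0.0, -0.022]
force: [-0.1, -1.2, 0.4]
grip_width: 0.0425
grip_force: 0.0
```

```bash
python3 - <<'E'
from h import *
c=ctrl.camera("wrist"); cv2.imwrite("pics/w2.png",c["pixels"][:,:,::-1]); w=cloud(c); z=w[...,2]
T=np.array([.529,-.2299]); a=np.radians(-1.28); R=np.array([[np.cos(a),np.sin(a)],[-np.sin(a),np.cos(a)]])
q=(w[...,:2]-T)@R.T
k=(z>.052)&(z<.066)&(abs(q[...,0])<.07)&(abs(q[...,1])<.09)
n,l,s,ce=cv2.connectedComponentsWithStats(k.astype(np.uint8))
for i in range(1,n):
    if s[i,4]>60: print(s[i],"carrier mm",cv2.minAreaRect((q[l==i]*1000).astype(np.float32)),np.median(z[l==i]))
E
python3 go.py 0.4365 0.092 0.10 -12.5 7
```

```text
[ 308   65   16   71 1051] carrier mm ((15.757013320922852, 55.95486068725586), (12.867406845092773, 54.99113082885742), 89.77362823486328) 0.05946232932681017
at [ 0.4351 -0.1725  0.2185] -1.29 t 9.2 F [-0.11 -0.49  6.72] w 0.0421
[-0.0007, -0.0378, 0.0169] rz 0.0279
[-0.0017, -0.0377, 0.0169] rz 0.0279
[-0.0028, -0.0377, 0.0169] rz 0.0279
[-0.0038, -0.0376, 0.0169] rz 0.0279
[-0.0049, -0.0375, 0.0169] rz 0.0279
[-0.0059, -0.0373, 0.0169] rz 0.0279
[-0.0069, -0.0371, 0.0169] rz 0.0279
```

View pics/w2.png

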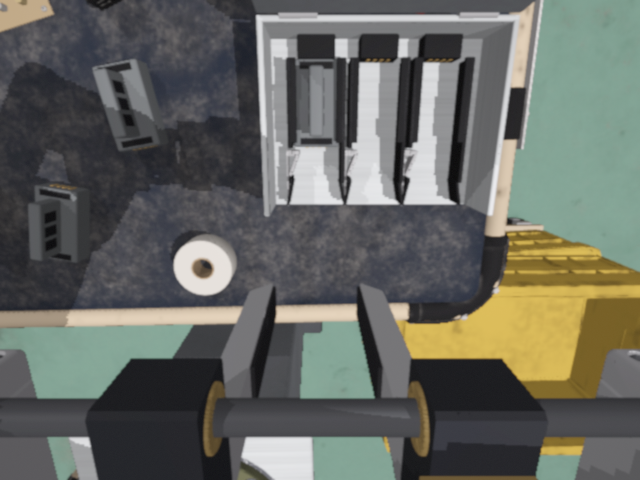

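Module M3 is home: its fin measures (15.8, 56.0) mm in carrier coordinates, near (317,95) in the image. The catch at (293,160) looks sprung out, the same as in the empty bays. Next is M4.

servo_tool --pt "45 -0.0005 -0.038 0.017 0 0 0.028" --pt "45 -0.0015 -0.038 0.017 0 0 0.028" --pt "45 -0.003 -0.0375 0.017 0 0 0.028" --pt "45 -0.004 -0.0375 0.017 0 0 0.028" --pt "45 -0.005 -0.0375 0.017 0 0 0.028" --pt "45 -0.006 -0.0375 0.017 0 0 0.028" --pt "45 -0.007 -0.037 0.017 0 0 0.028" --pt "45 0 0 0 0 0 0"

```text
time_s: 10.2
ee_pos: [0.4384, 0.0943, 0.0921]
eef_rot: [3.141, 0.001, -0.216]
force: [0.2, 0.0, -0.9]
grip_width: 0.0423
grip_force: 0.0
```

```bash
cat > fins.py <<'E'
from h import *
c=ctrl.camera("top"); w=cloud(c); z=w[...,2]
k=(z>.044)&(z<.064)&(w[...,0]>.36)&(w[...,0]<.6)&(w[...,1]>-.1)&(w[...,1]<.26)
n,l,s,ce=cv2.connectedComponentsWithStats(k.astype(np.uint8))
for i in range(1,n):
    if s[i,4]>50:
        r=cv2.minAreaRect((w[l==i][:,:2]*1000).astype(np.float32)); a=r[2] if r[1][0]>r[1][1] else r[2]-90
        print("fin",np.round(r[0],1),np.round(r[1],1),"yaw",round(a,1),"z",np.median(z[l==i]).round(3))
E
python3 fins.py; python3 go.py 0.4365 0.092 0.034 -12.5 3
```

```text
fin [548.2   1.9] [56.1 12.8] yaw 8.3 z 0.054
at [0.4388 0.0932 0.0928] -12.4 t 10.2 F [ 0.66 -1.38  0.3 ] w 0.0425
[-0.0007, 0.0006, 0.0196] rz 0.0006
[-0.0007, 0.0006, 0.0196] rz 0.0006
[-0.0007, 0.0006, 0.0196] rz 0.0006
```

servo_tool --pt "45 -0.0007 0.0005 0.0195 0 0 0" --pt "45 -0.0007 0.0005 0.0195 0 0 0" --pt "45 -0.0007 0.0005 0.019 0 0 0" --pt "45 0 0 0 0 0 0" --pt "0 0 0 0 0 0 0" --pt "0 0 0 0 0 0 0" --pt "0 0 0 0 0 0 0" --pt "0 0 0 0 0 0 0" --force 35

```text
time_s: 11.25
ee_pos: [0.4367, 0.0916, 0.0351]
eef_rot: [-3.141, -0.0, -0.219]
force: [-0.2, -0.1, -0.9]
grip_width: 0.0119
grip_force: 35.0
```

servo_tool --pt "0 0 0 0 0 0 0" --pt "0 0 0 -0.02 0 0 0" --pt "0 0 0 -0.03 0 0 0" --pt "0 0 0 -0.03 0 0 0" --pt "0 0 0 0 0 0 0" --pt "0 0 0 0 0 0 0" --pt "0 0 0 0 0 0 0" --pt "0 0 0 0 0 0 0"

```text
time_s: 12.25
ee_pos: [0.4363, 0.0916, 0.1142]
eef_rot: [3.141, 0.001, -0.219]
force: [0.1, 0.7, -1.6]
grip_width: 0.0117
grip_force: 35.0
```

```bash
python3 go.py 0.405 -0.2271 0.10 -1.3 8; python3 go.py .6297 .228 .115 -1 6
```

```text
at [0.4363 0.0916 0.1142] -12.52 t 12.2 F [ 0.15  0.71 -1.56] w 0.0117
[0.0048, 0.0397, 0.0018] rz -0.0245
[0.0038, 0.0398, 0.0018] rz -0.0245
[0.0029, 0.0399, 0.0018] rz -0.0245
[0.0019, 0.04, 0.0018] rz -0.0245
[0.0009, 0.04, 0.0018] rz -0.0245
[-0.0001, 0.04, 0.0018] rz -0.0245
[-0.001, 0.04, 0.0018] rz -0.0245
[-0.002, 0.04, 0.0018] rz -0.0245
at [0.4363 0.0916 0.1142] -12.52 t 12.2 F [ 0.15  0.71 -1.56] w 0.0117
[0.0265, -0.0292, -0.0001] rz -0.0335
[0.0275, -0.0283, -0.0001] rz -0.0335
[0.0284, -0.0273, -0.0001] rz -0.0335
[0.0293, -0.0264, -0.0001] rz -0.0335
[0.0302, -0.0254, -0.0001] rz -0.0335
[0.031, -0.0244, -0.0001] rz -0.0335
```

M4 reads about 1.5 N, so it's an empty shell. It goes in the bin.

servo_tool --pt "0 0.0265 -0.029 0 0 0 -0.0335" --pt "0 0.0275 -0.0285 0 0 0 -0.0335" --pt "0 0.0285 -0.0275 0 0 0 -0.0335" --pt "0 0.0295 -0.0265 0 0 0 -0.0335" --pt "0 0.03 -0.0255 0 0 0 -0.0335" --pt "0 0.031 -0.0245 0 0 0 -0.0335" --pt "0 0 0 0 0 0 0" --pt "0 0 0 0 0 0 0"

```text
time_s: 13.25
ee_pos: [0.6294, 0.2282, 0.1141]
eef_rot: [3.141, 0.001, -0.018]
force: [0.2, -0.6, -0.8]
grip_width: 0.0117
grip_force: 35.0
```

```bash
python3 go.py 0.6297 0.230 0.042 -1 4; python3 - <<'E'
from h import *
c=ctrl.camera("wrist"); save(c,"w3"); w=cloud(c); z=w[...,2]
k=(z>.035)&(z<.045)&(w[...,0]>.55)&(w[...,0]<.71)&(w[...,1]>.16)&(w[...,1]<.38)
P=w[k]; print(len(P),cv2.minAreaRect((P[:,:2]*1000).astype(np.float32)))
c=dict(np.load("top0.npz")); w=cloud(c); z=w[...,2]
k=(z>.035)&(z<.045)&(w[...,0]>.55)&(w[...,0]<.71)&(w[...,1]>.16)&(w[...,1]<.38)
n,l,s,ce=cv2.connectedComponentsWithStats(k.astype(np.uint8))
for i in range(1,n):
    if s[i,4]>30: P=w[l==i]; print(s[i],np.percentile(P[:,0],[0,2,98,100]).round(4),np.percentile(P[:,1],[0,2,98,100]).round(4))
E
```

```text
at [0.6294 0.2282 0.1141] -1.03 t 13.2 F [ 0.21 -0.59 -0.83] w 0.0117
[0.0001, -0.0004, 0.018] rz -0.0001
[0.0001, -0.0004, 0.018] rz -0.0001
[0.0001, -0.0004, 0.018] rz -0.0001
[0.0001, -0.0004, 0.018] rz -0.0001
5728 ((624.1268920898438, 271.36444091796875), (182.45973205566406, 148.69412231445312), 89.59317016601562)
[167 166  73  49 357] [0.5774 0.5788 0.6983 0.6995] [0.1793 0.1797 0.3494 0.3509]
[177 213  55   3 101] [0.5768 0.5773 0.5813 0.5813] [0.1977 0.2002 0.3239 0.3263]
```

View pics/w3.png

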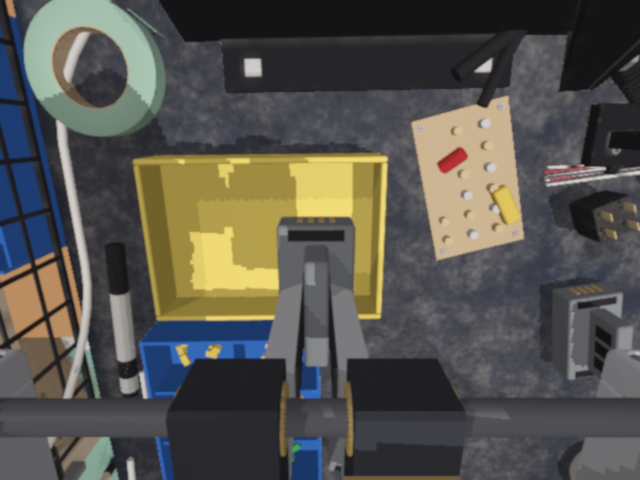

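The bin rim spans columns 135-385, rows 157-320 and is clear below the held module at (316,260). By its rim the bin centre is about (0.638, 0.265).

servo_tool --pt "0 0.0085 0.001 0 0 0 0" --pt "0 0 0 0.02 0 0 0" --pt "0 0 0 0.02 0 0 0" --pt "0 0 0 0.02 0 0 0" --pt "0 0 0 0.009 0 0 0" --pt "0 0 0 0.003 0 0 0" --pt "0 0 0 0 0 0 0" --pt "0 0 0 0 0 0 0"

```text
time_s: 14.3
ee_pos: [0.6388, 0.2276, 0.0437]
eef_rot: [-3.141, -0.001, -0.018]
force: [-0.1, 0.6, -0.4]
grip_width: 0.0115
grip_force: 35.0
```

servo_tool --pt "30 0 0 0 0 0 0" --pt "30 0 0 0 0 0 0" --pt "30 0 0 0 0 0 0" --pt "30 0 0 -0.015 0 0 0" --pt "30 0 0 -0.03 0 0 0" --pt "30 0 0 -0.03 0 0 0" --pt "45 -0.04 0.005 0 0 0 0" --pt "45 -0.055 0.01 0 0 0 0"

```text
time_s: 15.3
ee_pos: [0.5427, 0.2141, 0.119]
eef_rot: [-3.141, -0.002, -0.018]
force: [0.7, -0.0, 0.8]
grip_width: 0.0411
grip_force: 0.0
```

```bash
python3 go.py 0.444 0.190 0.10 -17.7 4; python3 - <<'E'
from h import *
c=ctrl.camera("wrist"); w=cloud(c); z=w[...,2]
k=(z>.044)&(z<.066)&(w[...,0]>.40)&(w[...,0]<.7)&(w[...,1]>-.1)&(w[...,1]<.36)
n,l,s,ce=cv2.connectedComponentsWithStats(k.astype(np.uint8))
for i in range(1,n):
    if s[i,4]>80:
        r=cv2.minAreaRect((w[l==i][:,:2]*1000).astype(np.float32)); print(r,np.median(z[l==i]))
E
```

```text
at [0.5427 0.2141 0.119 ] -1.02 t 15.3 F [ 0.73 -0.05  0.78] w 0.0411
[-0.0246, 0.0065, 0.0048] rz 0.0728
[-0.024, 0.0082, 0.0048] rz 0.0728
[-0.0234, 0.0099, 0.0048] rz 0.0728
[-0.0226, 0.0116, 0.0048] rz 0.0728
((638.33984375, 227.4610595703125), (13.070473670959473, 54.997886657714844), 88.73986053466797) 0.05741058039402408
((548.4296875, 3.0616912841796875), (56.20198059082031, 13.891782760620117), 7.9960713386535645) 0.05310130656076151
((494.17852783203125, 293.7171936035156), (132.41030883789062, 142.58929443359375), 89.89832305908203) 0.04599529246155315
((447.0435485839844, 190.95396423339844), (13.230340003967285, 53.03181457519531), 72.60366821289062) 0.05351727765888267
```

The empty shell stands in the bin at (0.638, 0.227). M2 is near the blue tray (edge y≈0.222, 46 mm high), so I'll approach with the fingers only 25 % open.

servo_tool --pt "25 -0.0245 0.0065 0.005 0 0 0.073" --pt "25 -0.024 0.008 0.005 0 0 0.073" --pt "25 -0.0235 0.01 0.005 0 0 0.073" --pt "25 -0.0225 0.0115 0.005 0 0 0.073" --pt "25 0 0 0 0 0 0" --pt "25 0 0 0 0 0 0" --pt "25 0 0 0 0 0 0" --pt "25 0 0 0 0 0 0"

```text
time_s: 16.35
ee_pos: [0.445, 0.1904, 0.098]
eef_rot: [-3.142, -0.0, -0.309]
force: [0.2, 0.2, 0.8]
grip_width: 0.0235
grip_force: 0.0
```

```bash
python3 go.py 0.4445 0.1905 0.035 -17.7 4
```

```text
at [0.445  0.1904 0.098 ] -17.72 t 16.4 F [0.2  0.21 0.75] w 0.0235
[-0.0001, 0.0, 0.0157] rz -0.0001
[-0.0001, 0.0, 0.0157] rz -0.0001
[-0.0001, 0.0, 0.0157] rz -0.0001
[-0.0001, 0.0, 0.0157] rz -0.0001
```

servo_tool --pt "25 0 0 0.016 0 0 0" --pt "25 0 0 0.016 0 0 0" --pt "25 0 0 0.016 0 0 0" --pt "25 0 0 0.015 0 0 0" --pt "25 0 0 0 0 0 0" --pt "0 0 0 0 0 0 0" --pt "0 0 0 0 0 0 0" --pt "0 0 0 0 0 0 0" --force 35

```text
time_s: 17.35
ee_pos: [0.4448, 0.1904, 0.0353]
eef_rot: [-3.141, -0.001, -0.31]
force: [-0.0, 0.2, 0.5]
grip_width: 0.0117
grip_force: 35.0
```

servo_tool --pt "0 0 0 0 0 0 0" --pt "0 0 0 -0.02 0 0 0" --pt "0 0 0 -0.03 0 0 0" --pt "0 0 0 -0.03 0 0 0" --pt "0 0 0 0 0 0 0" --pt "0 0 0 0 0 0 0" --pt "0 0 0 0 0 0 0" --pt "0 0 0 0 0 0 0"

```text
time_s: 18.35
ee_pos: [0.4444, 0.1902, 0.1142]
eef_rot: [3.141, 0.001, -0.31]
force: [0.6, 0.7, -0.6]
grip_width: 0.0118
grip_force: 35.0
```

```bash
python3 go.py 0.405 -0.2271 0.10 -1.3 10; python3 go.py .638 .303 .115 -1 6
```

```text
at [0.4444 0.1902 0.1142] -17.74 t 18.4 F [ 0.62  0.7  -0.63] w 0.0118
[0.009, 0.0409, 0.0014] rz -0.0287
[0.0078, 0.0412, 0.0014] rz -0.0287
[0.0066, 0.0414, 0.0014] rz -0.0287
[0.0054, 0.0416, 0.0014] rz -0.0287
[0.0042, 0.0417, 0.0014] rz -0.0287
[0.003, 0.0418, 0.0014] rz -0.0287
[0.0018, 0.0419, 0.0014] rz -0.0287
[0.0006, 0.0419, 0.0014] rz -0.0287
[-0.0006, 0.0419, 0.0014] rz -0.0287
[-0.0018, 0.0419, 0.0014] rz -0.0287
at [0.4444 0.1902 0.1142] -17.74 t 18.4 F [ 0.62  0.7  -0.63] w 0.0118
[0.025, -0.0277, -0.0001] rz -0.0487
[0.0263, -0.0265, -0.0001] rz -0.0487
[0.0276, -0.0252, -0.0001] rz -0.0487
[0.0288, -0.0238, -0.0001] rz -0.0487
[0.0299, -0.0224, -0.0001] rz -0.0487
[0.031, -0.0209, -0.0001] rz -0.0487
```

M2 reads about 0.6 N and the fingers are holding it, so it's empty too. It goes in the bin beside M4.

servo_tool --pt "0 0.025 -0.0275 0 0 0 -0.0487" --pt "0 0.0265 -0.0265 0 0 0 -0.0487" --pt "0 0.0275 -0.025 0 0 0 -0.0487" --pt "0 0.029 -0.024 0 0 0 -0.0487" --pt "0 0.03 -0.0225 0 0 0 -0.0487" --pt "0 0.031 -0.021 0 0 0 -0.0487" --pt "0 0 0 0 0 0 0" --pt "0 0 0 0 0 0 0"

```text
time_s: 19.35
ee_pos: [0.638, 0.3028, 0.1141]
eef_rot: [3.141, 0.001, -0.018]
force: [-0.7, -0.1, -1.4]
grip_width: 0.012
grip_force: 35.0
```

```bash
python3 go.py 0.638 0.303 0.043 -1 4
```

```text
at [0.638  0.3028 0.1141] -1.03 t 19.4 F [-0.72 -0.09 -1.36] w 0.012
[-0.0, -0.0001, 0.0178] rz -0.0001
[-0.0, -0.0001, 0.0178] rz -0.0001
[-0.0, -0.0001, 0.0178] rz -0.0001
[-0.0, -0.0001, 0.0178] rz -0.0001
```

servo_tool --pt "0 0 0 0.02 0 0 0" --pt "0 0 0 0.02 0 0 0" --pt "0 0 0 0.02 0 0 0" --pt "0 0 0 0.009 0 0 0" --pt "0 0 0 0.003 0 0 0" --pt "0 0 0 0 0 0 0" --pt "30 0 0 0 0 0 0" --pt "30 0 0 0 0 0 0"

```text
time_s: 20.35
ee_pos: [0.6389, 0.3032, 0.0437]
eef_rot: [-3.141, -0.001, -0.017]
force: [-0.3, -0.3, 0.4]
grip_width: 0.0271
grip_force: 0.0
```

servo_tool --pt "30 0 0 0 0 0 0" --pt "30 0 0 -0.015 0 0 0" --pt "30 0 0 -0.03 0 0 0" --pt "30 0 0 -0.03 0 0 0" --pt "45 -0.04 0.01 -0.01 0 0 0" --pt "45 -0.05 0.04 -0.01 0 0 0" --pt "45 -0.03 0.05 0 0 0 0" --pt "45 0 0.05 0 0 0 0"

```text
time_s: 21.35
ee_pos: [0.5165, 0.1558, 0.1393]
eef_rot: [-3.141, -0.002, -0.016]
force: [0.2, 0.9, 0.8]
grip_width: 0.042
grip_force: 0.0
```

```bash
python3 - <<'E'
from h import *
c=ctrl.camera("wrist"); w=cloud(c); z=w[...,2]; save(c,"w4")
k=(z>.044)&(z<.066)&(w[...,0]>.40)&(w[...,0]<.7)&(w[...,1]>-.1)&(w[...,1]<.36)
n,l,s,ce=cv2.connectedComponentsWithStats(k.astype(np.uint8))
for i in range(1,n):
    if s[i,4]>80:
        r=cv2.minAreaRect((w[l==i][:,:2]*1000).astype(np.float32)); print(r,np.median(z[l==i]))
E
python3 go.py 0.543 0.0015 0.10 8.3 6;
```

```text
((638.132568359375, 226.8820343017578), (13.286510467529297, 55.65697479248047), 89.95938110351562) 0.05715814896208482
((621.23583984375, 305.01043701171875), (55.9560432434082, 13.665721893310547), 1.0626405477523804) 0.05686792392658643
((548.5208129882812, 2.700237274169922), (55.936553955078125, 13.622122764587402), 8.896259307861328) 0.053291635038800134
((501.9276123046875, 293.4898986816406), (132.5592498779297, 126.42157745361328), 89.9094009399414) 0.04592433306694274
at [0.5173 0.1511 0.1393] -1.08 t 21.4 F [ 0.99 -3.37 -0.2 ] w 0.0421
[0.0048, 0.0248, 0.0065] rz -0.0273
[0.0041, 0.025, 0.0065] rz -0.0273
[0.0034, 0.0251, 0.0065] rz -0.0273
[0.0027, 0.0252, 0.0065] rz -0.0273
[0.002, 0.0252, 0.0065] rz -0.0273
[0.0013, 0.0253, 0.0065] rz -0.0273
```

The wrist camera protrudes ahead of the tool and the fixture is behind M1. I'll turn the hand half round so the camera faces the robot, and check that the lid is unmoved.

servo_tool --pt "45 0 0 0 0 0 -0.18" --pt "45 0 0 0 0 0 -0.18" --pt "45 0 0 0 0 0 -0.18" --pt "45 0 0 0 0 0 -0.18" --pt "45 0 0 0 0 0 -0.18" --pt "45 0 0 0 0 0 -0.18" --pt "45 0 0 0 0 0 -0.18" --pt "45 0 0 0 0 0 -0.18"

```text
time_s: 22.4
ee_pos: [0.5182, 0.1567, 0.1388]
eef_rot: [3.14, -0.001, 1.428]
force: [-0.9, -0.1, 0.5]
grip_width: 0.0421
grip_force: 0.0
```

servo_tool --pt "45 0 0 0 0 0 -0.18" --pt "45 0 0 0 0 0 -0.18" --pt "45 0 0 0 0 0 -0.18" --pt "45 0 0 0 0 0 -0.18" --pt "45 0 0 0 0 0 -0.18" --pt "45 0 0 0 0 0 -0.18" --pt "45 0 0 0 0 0 -0.18" --pt "45 0 0 0 0 0 -0.18"

```text
time_s: 23.4
ee_pos: [0.5182, 0.1567, 0.1388]
eef_rot: [3.141, 0.001, 2.868]
force: [0.0, -0.3, -0.3]
grip_width: 0.0425
grip_force: 0.0
```

```bash
cat > lid.py <<'E'
from h import *
def lid(w):
    a=np.radians(-1.28); d=w[...,:2]-np.array([.529,-.2299])
    qx=d[...,0]*np.cos(a)+d[...,1]*np.sin(a); qy=-d[...,0]*np.sin(a)+d[...,1]*np.cos(a); z=w[...,2]
    k=(abs(qy)<.098)&(z>.09)&(z<.215)&(qx>.03)&(qx<.14)
    A=np.polyfit(z[k],qx[k],1); return k.sum(),"lid angle(front face)",np.pi/2+np.arctan(A[0]),"qx at .0645",np.polyval(A,.0645)
print(lid(cloud(dict(np.load("top0.npz")))))
c=ctrl.camera("top"); print(lid(cloud(c)))
E
python3 lid.py; python3 go.py 0.5435 0.0018 0.12 188.5 6
```

```text
(np.int64(2136), 'lid angle(front face)', np.float64(1.692083532892058), 'qx at .0645', np.float64(0.0787797942060604))
(np.int64(2143), 'lid angle(front face)', np.float64(1.6922607592151626), 'qx at .0645', np.float64(0.07877619211668138))
at [0.5182 0.1567 0.1387] 164.88 t 23.4 F [0.59 0.06 0.5 ] w 0.0424
[-0.0108, -0.0238, 0.0031] rz -0.0687
[-0.0091, -0.0245, 0.0031] rz -0.0687
[-0.0074, -0.0251, 0.0031] rz -0.0687
[-0.0057, -0.0255, 0.0031] rz -0.0687
[-0.0039, -0.0259, 0.0031] rz -0.0687
[-0.0022, -0.0261, 0.0031] rz -0.0687
```

servo_tool --pt "35 -0.011 -0.024 0.003 0 0 -0.0687" --pt "35 -0.009 -0.0245 0.003 0 0 -0.0687" --pt "35 -0.0075 -0.025 0.003 0 0 -0.0687" --pt "35 -0.0055 -0.0255 0.003 0 0 -0.0687" --pt "35 -0.004 -0.026 0.003 0 0 -0.0687" --pt "35 -0.002 -0.026 0.003 0 0 -0.0687" --pt "35 0 0 0 0 0 0" --pt "35 0 0 0 0 0 0"

```text
time_s: 24.45
ee_pos: [0.5407, 0.0017, 0.1202]
eef_rot: [3.142, 0.001, -3.011]
force: [0.1, 0.9, 0.1]
grip_width: 0.0327
grip_force: 0.0
```

```bash
sed -i 's/yaw=o\["eef_rot"\]\[2\]/yaw=o["eef_rot"][2]; yaw+=2*np.pi*round((np.radians(yd)-yaw)\/2\/np.pi)/' go.py; python3 go.py 0.5435 0.0018 0.035 188.5 4
```

```text
at [0.5407 0.0017 0.1202] 187.49 t 24.4 F [0.06 0.95 0.12] w 0.0327
[-0.0007, -0.0001, 0.0213] rz -0.0044
[-0.0007, -0.0001, 0.0213] rz -0.0044
[-0.0007, -0.0001, 0.0213] rz -0.0044
[-0.0007, -0.0001, 0.0213] rz -0.0044
```

servo_tool --pt "35 -0.0007 0 0.0215 0 0 -0.0044" --pt "35 -0.0007 0 0.0215 0 0 -0.0044" --pt "35 -0.0007 0 0.0215 0 0 -0.0044" --pt "35 -0.0007 0 0.0205 0 0 -0.0044" --pt "35 0 0 0 0 0 0" --pt "0 0 0 0 0 0 0" --pt "0 0 0 0 0 0 0" --pt "0 0 0 0 0 0 0" --force 35

```text
time_s: 25.45
ee_pos: [0.5438, 0.0015, 0.0354]
eef_rot: [-3.141, 0.001, -2.991]
force: [-0.2, -0.5, 2.7]
grip_width: 0.0117
grip_force: 35.0
```

servo_tool --pt "0 0 0 0 0 0 0" --pt "0 0 0 -0.02 0 0 0" --pt "0 0 0 -0.03 0 0 0" --pt "0 0 0 -0.03 0 0 0" --pt "0 0 0 0 0 0 0" --pt "0 0 0 0 0 0 0" --pt "0 0 0 0 0 0 0" --pt "0 0 0 0 0 0 0"

```text
time_s: 26.45
ee_pos: [0.543, 0.0016, 0.1137]
eef_rot: [3.141, -0.001, -2.991]
force: [0.5, -0.6, -2.8]
grip_width: 0.0112
grip_force: 35.0
```

```bash
python3 go.py 0.400 -0.2269 0.10 178.7 8
```

```text
at [0.543  0.0016 0.1137] 188.64 t 26.4 F [ 0.51 -0.6  -2.79] w 0.0112
[0.022, -0.0255, 0.0017] rz 0.0217
[0.0214, -0.026, 0.0017] rz 0.0217
[0.0208, -0.0265, 0.0017] rz 0.0217
[0.0203, -0.0269, 0.0017] rz 0.0217
[0.0197, -0.0274, 0.0017] rz 0.0217
[0.0191, -0.0278, 0.0017] rz 0.0217
[0.0185, -0.0282, 0.0017] rz 0.0217
[0.0178, -0.0286, 0.0017] rz 0.0217
```

servo_tool --pt "0 0.022 -0.0255 0 0 0 0.0217" --pt "0 0.0215 -0.026 0 0 0 0.0217" --pt "0 0.021 -0.0265 0 0 0 0.0217" --pt "0 0.02 -0.027 0 0 0 0.0217" --pt "0 0.0195 -0.0275 0 0 0 0.0217" --pt "0 0.019 -0.028 0 0 0 0.0217" --pt "0 0.0185 -0.028 0 0 0 0.0217" --pt "0 0.018 -0.0285 0 0 0 0.0217"

```text
time_s: 27.45
ee_pos: [0.3996, -0.2278, 0.1144]
eef_rot: [3.141, -0.0, 3.118]
force: [0.5, -0.4, -3.5]
grip_width: 0.0116
grip_force: 35.0
```

servo_tool --pt "0 0 0 0 0 0 0" --pt "0 0 0 0 0 0 0" --pt "0 0 0 0 0 0 0" --pt "0 0 0 0 0 0 0" --pt "0 0 0 0 0 0 0" --pt "0 0 0 0 0 0 0" --pt "0 0 0 0 0 0 0" --pt "0 0 0 0 0 0 0"

```text
time_s: 28.45
ee_pos: [0.4004, -0.227, 0.1146]
eef_rot: [3.142, 0.0, 3.119]
force: [0.2, 0.8, -3.8]
grip_width: 0.0117
grip_force: 35.0
```

```bash
python3 go.py 0.400 -0.2269 0.042 178.7 4; python3 - <<'E'
from h import *
c=ctrl.camera("top"); w=cloud(c); z=w[...,2]
# every fin-height blob of the worktop
k=(z>.044)&(z<.066)&(w[...,0]>.36)&(w[...,0]<.70)&(w[...,1]>-.12)&(w[...,1]<.36)
n,l,s,ce=cv2.connectedComponentsWithStats(k.astype(np.uint8))
for i in range(1,n):
    if s[i,4]>50: print(s[i],cv2.minAreaRect((w[l==i][:,:2]*1000).astype(np.float32)),np.median(z[l==i]))
print(ctrl.get_obs()["force"])
E
```

```text
at [ 0.4004 -0.227   0.1146] 178.69 t 28.4 F [ 0.2   0.79 -3.76] w 0.0117
[0.0001, 0.0, 0.0182] rz -0.0
[0.0001, 0.0, 0.0182] rz -0.0
[0.0001, 0.0, 0.0182] rz -0.0
[0.0001, 0.0, 0.0182] rz -0.0
[308 160  32   5  93] ((697.9047241210938, -23.81088638305664), (3.6783275604248047, 74.49525451660156), 0.567852258682251) 0.055493508411062376
[215 177   8  24 143] ((636.7842407226562, 226.3697509765625), (13.195733070373535, 54.99835968017578), 87.63350677490234) 0.05756676268062666
[182 184   7  25 151] ((619.9647827148438, 305.2152099609375), (55.79976272583008, 13.811882972717285), 1.1907519102096558) 0.05758603106199556
[175 219  37   2  62] ((562.8729858398438, 285.169921875), (84.2310562133789, 4.00239896774292), 89.1841812133789) 0.046620423357055185
[209 236   9  69  97] ((443.3382873535156, 234.95346069335938), (158.49244689941406, 17.14896583557129), 0.052862074226140976) 0.04720805764152125
[-0.5898036  -1.03819967 -3.62397625]
```

M1 reads about 3.7 N, so it's filled, and no other module is on the worktop. I'll slide it into bay_1.

servo_tool --pt "0 0 0 0.02 0 0 0" --pt "0 0 0 0.02 0 0 0" --pt "0 0 0 0.02 0 0 0" --pt "0 0 0 0.0125 0 0 0" --pt "0 0 0 0 0 0 0" --pt "0 -0.016 0 0 0 0 0" --pt "0 -0.016 0 0 0 0 0" --pt "0 -0.016 0 0 0 0 0"

```text
time_s: 29.5
ee_pos: [0.4493, -0.2284, 0.043]
eef_rot: [-3.141, 0.001, 3.119]
force: [-1.5, -1.3, -3.6]
grip_width: 0.0114
grip_force: 35.0
```

servo_tool --pt "0 -0.012 0 0 0 0 0" --pt "0 -0.008 0 0 0 0 0" --pt "0 -0.008 0 0 0 0 0" --pt "0 0 0 0 0 0 0" --pt "0 0 0 0 0 0 0" --pt "0 0 0 0 0 0 0" --pt "0 0 0 0 0 0 0" --pt "0 0 0 0 0 0 0"

```text
time_s: 30.5
ee_pos: [0.4764, -0.2288, 0.0422]
eef_rot: [-3.141, 0.0, 3.119]
force: [2.0, -3.2, -3.5]
grip_width: 0.0119
grip_force: 35.0
```

```bash
python3 go.py 0.5395 -0.2302 0.042 178.7 6
```

```text
at [ 0.4764 -0.2288  0.0422] 178.69 t 30.5 F [ 2.02 -3.15 -3.52] w 0.0119
[-0.0105, 0.0, 0.0] rz -0.0
[-0.0105, 0.0, 0.0] rz -0.0
[-0.0105, 0.0, 0.0] rz -0.0
[-0.0105, 0.0, 0.0] rz -0.0
[-0.0105, 0.0, 0.0] rz -0.0
[-0.0105, 0.0, 0.0] rz -0.0
```

servo_tool --pt "0 -0.011 0 0 0 0 0" --pt "0 -0.011 0 0 0 0 0" --pt "0 -0.011 0 0 0 0 0" --pt "0 -0.011 0 0 0 0 0" --pt "0 -0.011 0 0 0 0 0" --pt "0 -0.008 0 0 0 0 0" --pt "0 0 0 0 0 0 0" --pt "0 0 0 0 0 0 0"

```text
time_s: 31.5
ee_pos: [0.5394, -0.23, 0.042]
eef_rot: [3.141, 0.0, 3.119]
force: [0.1, 0.0, -3.1]
grip_width: 0.0115
grip_force: 35.0
```

servo_tool --pt "0 -0.001 0 0 0 0 0" --pt "0 -0.001 0 0 0 0 0" --pt "0 -0.0005 0 0 0 0 0" --pt "0 0 0 0 0 0 0" --pt "0 0 0 0 0 0 0" --pt "0 0 0 0 0 0 0" --pt "0 0 0 0 0 0 0" --pt "0 0 0 0 0 0 0"

```text
time_s: 32.5
ee_pos: [0.5405, -0.2302, 0.0422]
eef_rot: [3.141, -0.003, 3.119]
force: [-11.7, 0.7, 3.6]
grip_width: 0.0116
grip_force: 35.0
```

servo_tool --pt "35 0 0 0 0 0 0" --pt "35 0 0 0 0 0 0" --pt "35 0 0 0 0 0 0" --pt "35 0 0 -0.02 0 0 0" --pt "35 0 0 -0.04 0 0 0" --pt "0 0 0 -0.05 0 0 0" --pt "0 0.03 0 -0.05 0 0 0" --pt "0 0.03 0 -0.05 0 0 0"

```text
time_s: 33.5
ee_pos: [0.4811, -0.2287, 0.2537]
eef_rot: [-3.142, 0.0, 3.119]
force: [0.4, -0.6, 0.6]
grip_width: 0.0062
grip_force: 0.0
```

servo_tool --pt "0 0.03 0 -0.03 0 0 0" --pt "0 0.03 0 0 0 0 0" --pt "0 0.02 0 0 0 0 0" --pt "0 0 0 0 0 0 0" --pt "0 0 0 0 0 0 0" --pt "0 0 0 0 0 0 0" --pt "0 0 0 0 0 0 0" --pt "0 0 0 0 0 0 0"

```text
time_s: 34.5
ee_pos: [0.4021, -0.227, 0.2819]
eef_rot: [3.141, -0.0, 3.119]
force: [-0.1, 0.0, -0.9]
grip_width: 0.0002
grip_force: 0.0
```

```bash
python3 - <<'E'
from h import *
c=ctrl.camera("top"); w=cloud(c); z=w[...,2]
T=np.array([.529,-.2299]); a=np.radians(-1.28); R=np.array([[np.cos(a),np.sin(a)],[-np.sin(a),np.cos(a)]])
q=(w[...,:2]-T)@R.T
k=(z>.052)&(z<.066)&(abs(q[...,0])<.07)&(abs(q[...,1])<.09)
n,l,s,ce=cv2.connectedComponentsWithStats(k.astype(np.uint8))
for i in range(1,n):
    if s[i,4]>40: print(s[i],"carrier mm",cv2.minAreaRect((q[l==i]*1000).astype(np.float32)),np.median(z[l==i]))
im=c["pixels"][150:300,150:480,::-1]
cv2.imwrite("pics/t2.png",cv2.resize(im,None,fx=2.4,fy=2.4,interpolation=cv2.INTER_CUBIC))
c=ctrl.camera("wrist"); save(c,"w5")
E
python3 go.py .663 -.245 .29 178.7 8
```

```text
[386 212   7  24 127] carrier mm ((14.692235946655273, 56.39209747314453), (54.57244110107422, 13.376306533813477), 3.161309003829956) 0.06022591590598103
[410 212   7  24 141] carrier mm ((14.176602363586426, 0.8459258079528809), (55.54655456542969, 13.361918449401855), 2.6699960231781006) 0.05963073159575072
at [ 0.402  -0.2271  0.282 ] 178.7 t 34.6 F [ 1.03  0.47 -0.02] w 0.0007
[-0.0327, -0.0015, -0.001] rz -0.0
[-0.0327, -0.0015, -0.001] rz -0.0
[-0.0327, -0.0015, -0.001] rz -0.0
[-0.0327, -0.0015, -0.001] rz -0.0
[-0.0327, -0.0015, -0.001] rz -0.0
[-0.0327, -0.0015, -0.001] rz -0.0
[-0.0327, -0.0015, -0.001] rz -0.0
[-0.0327, -0.0015, -0.001] rz -0.0
```

View pics/t2.png

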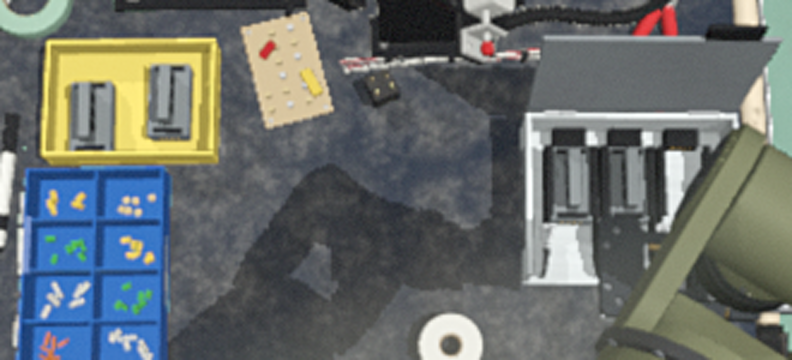

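The picture shows both empties upright in the bin at (92,115) and (170,100), and two modules home in the carrier at (572,180) and (627,180). The relay at (380,87) and roll at (452,343) haven't moved. I'll look closer at catch_1.

View pics/w5.png

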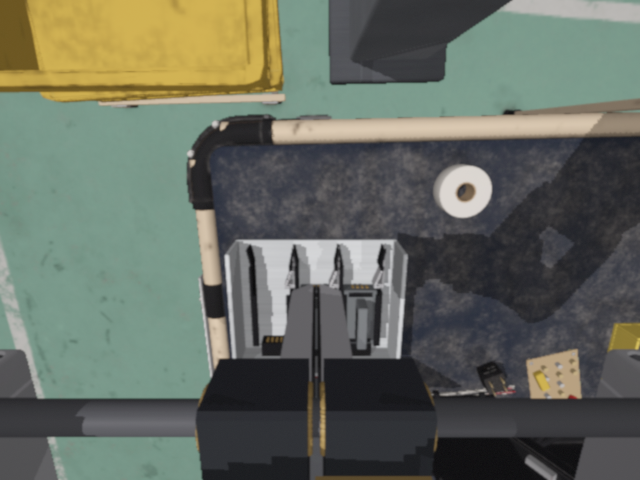

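```bash
python3 -c "
import cv2
i=cv2.imread('pics/w5.png')[235:350,225:410]; cv2.imwrite('pics/w5c.png',cv2.resize(i,None,fx=4,fy=4,interpolation=cv2.INTER_CUBIC))"
```

```text
(no output)
```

View pics/w5c.png

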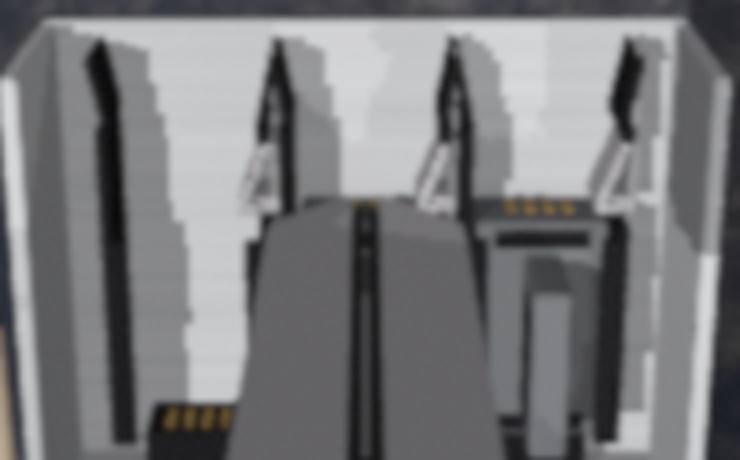

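All three catch teeth, at (258,180), (437,178) and (612,178), stand out alike, so both modules are latched. Next I'll go over and behind the cover.

servo_tool --pt "0 -0.033 -0.0015 -0.001 0 0 0" --pt "0 -0.033 -0.0015 -0.001 0 0 0" --pt "0 -0.033 -0.0015 -0.001 0 0 0" --pt "0 -0.033 -0.0015 -0.001 0 0 0" --pt "0 -0.033 -0.0015 -0.001 0 0 0" --pt "0 -0.033 -0.0015 -0.001 0 0 0" --pt "0 -0.033 -0.0015 -0.001 0 0 0" --pt "0 -0.031 -0.0015 -0.001 0 0 0"

```text
time_s: 35.6
ee_pos: [0.6646, -0.245, 0.2898]
eef_rot: [3.141, -0.0, 3.119]
force: [-0.7, -0.3, 0.4]
grip_width: 0.0008
grip_force: 0.0
```

```bash
cat > arc.py <<'E'
from h import *
import sys
o=ctrl.get_obs(); print(o["ee_pos"].round(4),o["eef_rot"].round(3),o["force"].round(2),round(o["time_s"],1))
p=o["ee_pos"]; r=.14; ax=.529-.0003
th=[float(v) for v in sys.argv[1:]]
P=p[[0,2]]
for t in th:
    X=ax+.08-r*np.cos(t)+.0055*np.sin(t)+.008; Z=.0645+r*np.sin(t)+.0055*np.cos(t)
    print(t,"TCP",round(X,4),round(Z,4),"tool dx,dz",round(-(X-P[0]),4),round(-(Z-P[1]),4)); P=np.array([X,Z])
E
python3 arc.py 1.57 1.45 1.33 1.21 1.09 .97 .85 .73 .61 .49 .37 .25 .13 .05 0
```

```text
[ 0.6646 -0.245   0.2898] [ 3.141 -0.     3.119] [-0.66 -0.32  0.39] 35.6
1.57 TCP 0.6221 0.2045 tool dx,dz 0.0425 0.0853
1.45 TCP 0.6053 0.2041 tool dx,dz 0.0168 0.0004
1.33 TCP 0.5887 0.2018 tool dx,dz 0.0166 0.0024
1.21 TCP 0.5724 0.1974 tool dx,dz 0.0162 0.0043
1.09 TCP 0.5568 0.1912 tool dx,dz 0.0156 0.0063
0.97 TCP 0.5421 0.1831 tool dx,dz 0.0147 0.0081
0.85 TCP 0.5284 0.1733 tool dx,dz 0.0137 0.0098
0.73 TCP 0.516 0.162 tool dx,dz 0.0124 0.0113
0.61 TCP 0.5051 0.1492 tool dx,dz 0.0109 0.0128
0.49 TCP 0.4958 0.1352 tool dx,dz 0.0093 0.014
0.37 TCP 0.4882 0.1203 tool dx,dz 0.0076 0.015
0.25 TCP 0.4824 0.1045 tool dx,dz 0.0058 0.0158
0.13 TCP 0.4786 0.0881 tool dx,dz 0.0038 0.0164
0.05 TCP 0.4771 0.077 tool dx,dz 0.0014 0.0111
0.0 TCP 0.4767 0.07 tool dx,dz 0.0004 0.007
```

servo_tool --pt "0 0 0 0.022 0 0 0" --pt "0 0 0 0.022 0 0 0" --pt "0 0 0 0.022 0 0 0" --pt "0 0 0 0.019 0 0 0" --pt "0 0.01 0 0 0 0 0" --pt "0 0.01 0 0 0 0 0" --pt "0 0.01 0 0 0 0 0" --pt "0 0.0125 0 0 0 0 0"

```text
time_s: 36.6
ee_pos: [0.6209, -0.2441, 0.2054]
eef_rot: [-3.141, 0.001, 3.119]
force: [2.0, -0.4, 1.7]
grip_width: 0.0002
grip_force: 1.2
```

```bash
python3 arc.py 1.57; python3 lid.py
```

```text
[ 0.6209 -0.2441  0.2054] [-3.141e+00  1.000e-03  3.119e+00] [ 2.   -0.44  1.72] 36.6
1.57 TCP 0.6221 0.2045 tool dx,dz -0.0012 0.0009
(np.int64(2136), 'lid angle(front face)', np.float64(1.692083532892058), 'qx at .0645', np.float64(0.0787797942060604))
(np.int64(331), 'lid angle(front face)', np.float64(1.5619469816986107), 'qx at .0645', np.float64(0.07857991438120607))
```

The cover is following (1.56 rad). Now I'll take it along the arc.

servo_tool --pt "0 0.0165 0 0.001 0 0 0" --pt "0 0.0165 0 0.0025 0 0 0" --pt "0 0.016 0 0.0045 0 0 0" --pt "0 0.0155 0 0.0065 0 0 0" --pt "0 0.0145 0 0.008 0 0 0" --pt "0 0.0135 0 0.01 0 0 0" --pt "0 0.0125 0 0.0115 0 0 0" --pt "0 0 0 0 0 0 0"

```text
time_s: 37.65
ee_pos: [0.5155, -0.2416, 0.1607]
eef_rot: [3.141, -0.001, 3.118]
force: [-0.0, -0.1, -0.1]
grip_width: 0.0006
grip_force: 0.0
```

```bash
python3 arc.py .61 .49 .37 .25 .13 .05 0 
```

```text
[ 0.5155 -0.2416  0.1607] [ 3.141e+00 -1.000e-03  3.118e+00] [-0.01 -0.13 -0.08] 37.6
0.61 TCP 0.5051 0.1492 tool dx,dz 0.0104 0.0115
0.49 TCP 0.4958 0.1352 tool dx,dz 0.0093 0.014
0.37 TCP 0.4882 0.1203 tool dx,dz 0.0076 0.015
0.25 TCP 0.4824 0.1045 tool dx,dz 0.0058 0.0158
0.13 TCP 0.4786 0.0881 tool dx,dz 0.0038 0.0164
0.05 TCP 0.4771 0.077 tool dx,dz 0.0014 0.0111
0.0 TCP 0.4767 0.07 tool dx,dz 0.0004 0.007
```

servo_tool --pt "0 0.0105 0 0.0115 0 0 0" --pt "0 0.0095 0 0.014 0 0 0" --pt "0 0.0075 0 0.015 0 0 0" --pt "0 0.006 0 0.016 0 0 0" --pt "0 0.004 0 0.012 0 0 0" --pt "0 0.001 0 0.0075 0 0 0" --pt "0 0 0 0.005 0 0 0" --pt "0 0 0 0.003 0 0 0"

```text
time_s: 38.65
ee_pos: [0.4777, -0.2408, 0.077]
eef_rot: [-3.142, 0.0, 3.119]
force: [0.1, 0.4, 0.3]
grip_width: 0.0001
grip_force: 0.4
```

```bash
python3 arc.py 0
```

```text
[ 0.4777 -0.2408  0.077 ] [-3.142  0.     3.119] [0.09 0.4  0.26] 38.6
0.0 TCP 0.4767 0.07 tool dx,dz 0.001 0.007
```

Final press down, in small steps.

servo_tool --pt "0 0 0 0.003 0 0 0" --pt "0 0 0 0.002 0 0 0" --pt "0 0 0 0.001 0 0 0" --pt "0 0 0 0.001 0 0 0" --pt "0 0 0 0 0 0 0" --pt "0 0 0 0 0 0 0" --pt "0 0 0 0 0 0 0" --pt "0 0 0 0 0 0 0"

```text
time_s: 39.65
ee_pos: [0.4776, -0.2408, 0.0701]
eef_rot: [-3.142, 0.0, 3.119]
force: [0.6, -0.3, 0.4]
grip_width: 0.0004
grip_force: 0.0
```

servo_tool --pt "0 0 0 0.0005 0 0 0" --pt "0 0 0 0.0005 0 0 0" --pt "0 0 0 0.0005 0 0 0" --pt "0 0 0 0.0005 0 0 0" --pt "0 0 0 0 0 0 0" --pt "0 0 0 0 0 0 0" --pt "0 0 0 0 0 0 0" --pt "0 0 0 0 0 0 0"

```text
time_s: 40.65
ee_pos: [0.4777, -0.2409, 0.0696]
eef_rot: [-3.141, 0.001, 3.119]
force: [-7.8, 3.6, 18.3]
grip_width: 0.0006
grip_force: 9.3
```

18 N against the stop, so the cover is down. I'll raise and move clear, then check everything.

servo_tool --pt "0 0 0 -0.02 0 0 0" --pt "0 0 0 -0.04 0 0 0" --pt "0 0 0 -0.04 0 0 0" --pt "0 0.02 0.02 -0.04 0 0 0" --pt "0 0.03 0.04 -0.02 0 0 0" --pt "0 0.03 0.04 0 0 0 0" --pt "0 0 0 0 0 0 0" --pt "0 0 0 0 0 0 0"

```text
time_s: 41.65
ee_pos: [0.4002, -0.1393, 0.2283]
eef_rot: [-3.141, 0.001, 3.119]
force: [-0.5, 0.1, 0.1]
grip_width: 0.0005
grip_force: 0.0
```

```bash
python3 - <<'E'
from h import *
o=ctrl.get_obs(); print(o["ee_pos"],o["force"],o["time_s"])
c=ctrl.camera("top"); w=cloud(c); z=w[...,2]; save(c,"t3")
k=(w[...,0]>.47)&(w[...,0]<.60)&(w[...,1]<-.14)&(w[...,1]>-.32)&(z<.12)
A=np.c_[w[k][:,0]-.609,np.ones(k.sum())]; print("lid slope",np.linalg.lstsq(A,z[k],rcond=None)[0],np.percentile(z[k],[2,50,98]))
k=(z>.044)&(z<.066)&(w[...,0]>.36)&(w[...,0]<.70)&(w[...,1]>.18)&(w[...,1]<.36)
n,l,s,ce=cv2.connectedComponentsWithStats(k.astype(np.uint8))
for i in range(1,n):
    if s[i,4]>100: print(s[i],cv2.minAreaRect((w[l==i][:,:2]*1000).astype(np.float32)),np.median(z[l==i]))
E
```

```text
[ 0.4002457  -0.13931954  0.22826277] [-0.45777171  0.11936164  0.12893762] 41.65
lid slope [-0.00574067  0.06993212] [0.06535458 0.07018809 0.07533327]
[215 177   8  24 142] ((637.4541625976562, 226.14361572265625), (13.019367218017578, 56.102664947509766), 86.77962493896484) 0.0569787085124448
[182 184   7  25 152] ((619.8024291992188, 305.0959167480469), (56.71580123901367, 13.623644828796387), 1.229278802871704) 0.057489490708466984
```

View pics/t3.png

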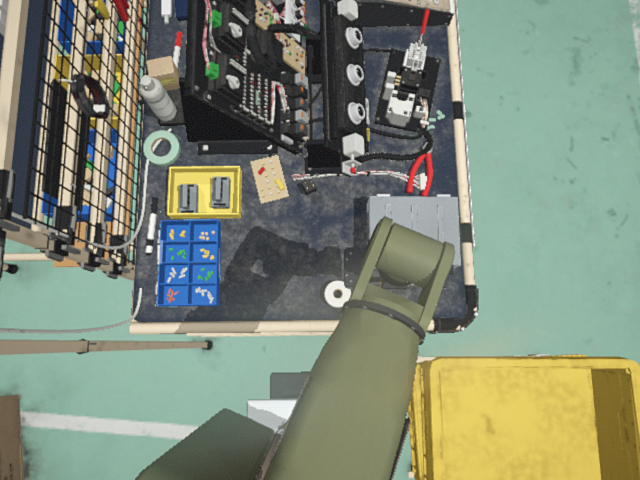

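The cover is flat and closed at (413,225), with its top at 0.070 m. Both shells are upright in the bin at (188,198) and (219,192), and the relay at (309,186) and roll at (337,293) are in place. The arm is clear, so I'm handing in.

```bash
python3 -c "
from station import ctrl
print(ctrl.hand_in())"
```

```text
the job is handed in; nothing more can be done
None
```

I handed the job in at about 42 s: two filled modules are home and latched in bays 0 and 1, two empty shells stand upright in the bin, the cover is closed, and the relay and label roll were left in place; the hand-in gave no verdict.

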